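# Set up the gel caster with its glass tray and comb

## Robot

A 6-joint arm with a two-finger parallel gripper is mounted at the origin on the work surface. World frame = base frame: x ahead of the robot, y to its left, z up, the work surface at z = 0. Lengths are in m, angles in rad, forces in N, time in s.
With the tool pointing down it reaches from about 0.275 to 0.75 m from the base axis. Payload 10.2 kg.
Tool frame: the origin (TCP) lies on the centre line of the jaws, within the pads' length; the fingertips stand 8 mm ahead of it and the grasp point (between the pads) lies 11 mm behind it; y points along the fingers, z is the direction in which the jaws open and shut, and the axes are right-handed (so a half turn about y gives the same grasp; the last joint's range is limited). The gripper opens to 85 mm and grips with 20 to 120 N. Pads are 22 mm wide; open, the fingers measure 114 mm over their backs; the gripper's body (76 mm by 85 mm) begins 54 mm behind the grasp point. The pads swing forward as they close: fully open they stand 13 mm farther back than shut.
Start: joints at [1.027, 0.313, 1.498, -0, 1.331, -0.223], TCP at [0.166, 0.498, 0.239] pointing down, gripper open.
Joint ranges: [-2.94, 2.94], [-0.97, 2.17], [0.19, 2.56], [-1.23, 4.37], [0.02, 3.11], [-2.88, 2.88]. Speed limits (rad/s): [2.39, 2.39, 3.01, 3.14, 3.14, 3.14].

## Interface

Orientations are given as a unit quaternion [x, y, z, w].
In Python, from rig import r gives the robot as it stands.
- The arm moves only by the tool step_arm, never from a script. Its argument "steps" is a list that holds one entry, the list of rows, each a list of 7 numbers: the turn, a rotation vector about the tool's x, y, z in units of 6 degrees (1.0 is 6 degrees), then the shift along the tool's x, y, z in units of 40 mm (1.0 is 40 mm), then the gripper's target within -1 to 1 (shut at 1, half-way at 0, fully open at -1). In form: [[[rx, ry, rz, x, y, z, gripper], ...]]. A call has 1 to 8 rows; each row shifts and turns the commanded pose from where the row before left it, along the tool's axes as they then stand; what a row does not reach is not made up. A row lasts 1/12 s, in which the tool goes at most 41.7 mm and 7.16 degrees, less where a joint would pass 70% of its speed; a pose out of reach is approached as far as the arm can. A call is refused whole if a number of a shift passes 1 or a number of a turn 1, either way. A call with a gripper value outside its range is refused whole. The fingers move at their own pace and stop on an object; "squeeze" is the grip in N (left out, the last holds). Time passes only in rows, so rows that do not move let the fingers close. It gives the time, the measured TCP pose, the force and the opening at its end, in the units of the state.
- r.get_obs(): the state, without advancing time (a new reading comes with each control period).
- r.grab_frame(name): name is "scene" or "side" or "wrist"; returns (picture, depth): 400x640x3 uint8, red, green, blue; 400x640 float32, m along the optical axis (not along the pixel's ray), 0 where there is no reading.
- r.calibration(name): a dict with "K" (3x3 intrinsics, pixels), "R" (3x3) and "t" (3): a world point X has camera coordinates R X + t. Camera axes: x right, y down, z forward; pixel columns grow to the right and rows downward; lengths in m; the calibration is good to about 2 mm. A picture is of the moment at which its call begins: read the wrist's pose just before it. calibration takes no time and is no camera call; for the wrist camera it gives the pose at the moment of the call.
- r.job_done(): hands the job in, once; it reports no verdict.
Trained networks look in the newest picture that a camera, given by its name, has taken for a name from the list of things; names that differ only in an ending like _2 or _b are one class to them, and where a whole thing is asked for, a point or a joint stands for the part that bears it (a point fixed in the world has none). Each returns a list of dicts, best first, with "conf" (0 to 1); they miss things now and then, are a little off and sometimes report something else, mostly with a low value. They report only what shows in the picture. A call takes as long as a camera call. They do not tell look-alikes from the thing itself.
- r.cut_out(camera, query): "region" (400x640 bool, what is visible of it) and "at" ([column, row] in pixels, amid what is visible of it).
The state is a dict: "t": time; "qpos": joint angles; "qvel": joint speeds; "effort": joint torques, N m; "position": TCP position; "eef_rot": TCP orientation; "force": force on the tool from outside, world axes, zero at the start; "moment": the same for the moment, N m; "finger_gap": finger opening in m.
Only numpy, scipy, OpenCV 4.12 (cv2) and the standard library are available. Lean on these libraries where they do the work, as an engineer would, in place of code of your own. Each camera call takes 0.05 s, during which the arm holds its last target. There are 200 camera calls.

## Task

Get the gel caster ready: draw its bolt fully back, slide the thin glass tray, without lifting it, along the caster into the nest until it rests against the end stop, and push the bolt shut behind it. Then take the comb from its stand and lower it, teeth down, into the pair of slots nearest the end stop until its crossbar rests on the tray's walls. Go gently: the glass cracks if the gripper or the comb bears on it with more than about 15 N; and leave the bottle, the tube rack and the beaker where they are.

Things in the scene. Friction and masses are not known exactly. Their poses are not given: they have to be found in the camera images.
- home (a point): Point on the caster where the tray's origin lies when the tray is fully home (caster x = 52, y = 0, z = 12); axes as the caster's. The grey end stop's face is 50 further along +x, its top 18 higher.
- caster: Fixed gel caster: white base plate 298 long (own x -180 to +118), 112 wide (y), 12 thick; origin on the bench under the nest's mouth, z up. The tray slides on its top (z = 12) towards +x, from the open end through a funnel of grey fences (x -40 to -17, 93 narrowing to 79 wide, top z = 26) into the nest (x 2 to 102, 81 wide, fence top z = 26).
- tray: Loose clear glass tray 100 long (x, the slide direction), 76 wide (y), 24 high, floor and walls 4 thick, 250 g; origin at the centre of its underside. Starts on the caster's open part, before the bolt. Two pairs of slots for the comb, between ribs on the long walls, at x = +28 and x = -10: each 8 wide; ribs reach in to y = +-29, walls to +-34. Cracks above 15 N from gripper, arm or comb.
- tray_slot (a point): Point on the tray midway between the two slots nearest the end stop, level with the top of the walls (24 above the tray's underside); axes as the tray's.
- bolt (a joint): Steel slide bolt across the mouth of the nest, value in m: 0 = shut (tip 22 mm into the channel, behind the home tray), 0.030 = fully drawn back, channel clear. Opens along the caster's +y, stays where it is left, moves with about 2 N. Starts shut or nearly.
- bolt_knob (a point): Top centre of the bolt's upright black knob, 14 diameter, z 40 to 76 above the bench, on an 8 mm stem; at caster x = -8.5, y = 62 shut, y = 92 open. The bolt's bar is 12 wide, z 13.5 to 25.5, its tip 44 before the knob's axis; a fixed steel staple (top z = 32, caster y 49 to 55) straddles it.
- comb: Loose white plastic comb, 50 g, z up, origin at the centre of the teeth's lower edge: flat blade 4 thick (x), 64 wide (y) with six teeth, z 0 to 17; crossbar 14 (x) by 96 (y), z 17 to 25; flat grip tab 10 (x) by 36 (y), z 25 to 52. Seated, its crossbar rests on the tray's long walls, its origin 17 below tray_slot. Either way round will do.
- stand: Fixed dark steel comb stand, 50 (x) by 110 (y) by 24 high, two rails along y with a 7 mm groove between; origin at the centre of its underside. The comb hangs in the groove, teeth down, its origin 7 above the bench, its axes along the stand's.
- bottle: Bystander: amber bottle with blue cap, 64 diameter, 140 high, origin under its centre.
- tube_rack: Bystander: blue microtube rack 60 by 110 by 37 high, origin under its centre.
- beaker: Bystander: white cup, 70 diameter, 75 high, origin under its centre.
Things that resemble listed ones, but are neither listed nor needed, are in the scene too. Several things have the shape of the tray; the one meant has the colours described above.

How it is judged:
On the way, in this order (a step that is already met when the one before it is completed fails the run):
1. the bolt is drawn back (value of joint bolt above 0.024 m), for 0.1 s.
2. the tray is home against the end stop (within 4 mm) (x of tray in the frame of caster between 0.048 and 0.056 m and y of tray in the frame of caster between -0.005 and 0.005 m and z of tray in the frame of caster below 0.015 m and angle between the x axis of tray and the x axis of caster, either way round below 0.07 rad), for 0.2 s.
3. the bolt is shut behind the tray (within 6 mm) (all of step 2 and value of joint bolt below 0.006 m), for 0.2 s.
4. the comb is seated in the slots nearest the end stop (all of step 3 and x of comb in the frame of tray_slot between -0.004 and 0.004 m and y of comb in the frame of tray_slot between -0.006 and 0.006 m and z of comb in the frame of tray_slot between -0.0195 and -0.0145 m and angle between the x axis of comb and the x axis of tray, either way round below 0.1 rad and angle between comb's own z axis and vertical below 0.08 rad), for 0.2 s.
At the end, for the whole second after the job is handed in: Tray in the nest within 4 mm of the end stop, 5 mm of centred, 0.07 rad of straight; bolt within 6 mm of shut; comb in the slots nearest the stop: height within 2.5 mm, 4 mm along and 6 mm across the tray, 0.1 rad of square, tilt under 0.08 rad; tray and comb at rest (all of step 4 and linear speed of each of comb, tray below 0.02 m/s); the robot touches nothing.
It fails at once if the gripper or arm bears on the glass tray with more than 15 N (contact force between any of the fingers, the arm and tray above 15 N).
It fails at once if the comb bears on the glass tray with more than 15 N (contact force between comb and tray above 15 N).
It fails at once if the tray is lifted or tipped off the caster (z of tray in the frame of caster above 0.02 m or angle between tray's own z axis and vertical above 0.12 rad).
It fails at once if a bystander is moved by more than 20 mm (distance of any of bottle, tube_rack, beaker from where it was at the start of the episode above 0.02 m).
It also fails if it takes over 67 s, if anything falls off the work surface, if the arm or the gripper's body presses on something with over 40 N, if the wrist force passes 120 N, or if a joint passes its speed limit or range.

## Working session

There is one attempt and no reset: what is moved stays moved. The work goes in short steps, Python scripts to look and compute and a tool call to move; the robot and the scene stay as the last step left them, time stands still between calls to the robot, and variables do not carry over. Pictures are saved under pics/ and viewed, about 8 in all and at most 12, crops included, and the job is handed in when it is done.

Besides the shell and the picture viewer there is one more tool, called after "Request:" as a command line: name --argument value ..., lists and objects as JSON in quotes. step_arm: Moves the arm, as the interface text tells. Its arguments: {"type":"object","properties":{"steps":{"type":"array","items":{"type":"array","items":{"type":"array","items":{"type":"number"}}}},"squeeze":{"type":"number"}},"required":["steps"]}

```bash
mkdir -p pics; ls; python3 - <<'E'
from rig import r
import cv2,numpy as np
o=r.get_obs();print({k:np.round(v,3) for k,v in o.items()})
a,da=r.grab_frame("scene");b,db=r.grab_frame("side")
cv2.imwrite("pics/a.png",np.vstack([a,b])[:,:,::-1][:, :])
np.savez("s0.npz",a=a,da=da,b=b,db=db)
for n in("scene","side"):
  for q in["caster","tray","bolt_knob","comb","stand","bottle","tube_rack","beaker"]:
    print(n,q,[(round(d["conf"],2),np.round(d["at"]),int(d["region"].sum())) for d in r.cut_out(n,q)])
for n in("scene","side","wrist"):c=r.calibration(n);print(n,{k:np.round(v,3).tolist() for k,v in c.items()})
E
```

```text
pics
{'t': np.float64(0.0), 'qpos': array([ 1.027,  0.313,  1.498,  0.   ,  1.331, -0.223]), 'qvel': array([-0.001, -0.   ,  0.001, -0.001, -0.001, -0.001]), 'effort': array([-0.0000e+00, -4.1226e+01, -2.5974e+01, -0.0000e+00,  4.0000e-03,
        0.0000e+00]), 'position': array([0.165, 0.498, 0.239]), 'eef_rot': array([ 0.698, -0.113,  0.113, -0.698]), 'force': array([0.037, 0.198, 0.318]), 'moment': array([-0.007,  0.021,  0.006]), 'finger_gap': np.float64(0.085)}
scene caster [(0.69, array([344., 206.]), 2403), (0.39, array([203., 250.]), 445)]
scene tray [(0.95, array([322., 149.]), 698), (0.74, array([267., 174.]), 754), (0.58, array([310., 211.]), 954)]
scene bolt_knob [(0.56, array([344., 206.]), 2459), (0.5, array([333., 194.]), 101)]
scene comb [(0.72, array([202., 241.]), 172)]
scene stand [(0.65, array([203., 252.]), 391)]
scene bottle [(0.94, array([433., 154.]), 685), (0.74, array([365., 249.]), 790)]
scene tube_rack [(0.66, array([278., 284.]), 1038)]
scene beaker [(0.65, array([366., 250.]), 808)]
side caster [(0.61, array([290., 204.]), 3163), (0.18, array([277., 204.
[... 379 characters left out ...]
420., 222.]), 1321), (0.42, array([424., 303.]), 331)]
side beaker [(0.75, array([358., 166.]), 850), (0.68, array([278., 202.]), 195)]
scene {'K': [[471.029, 0.0, 314.842], [0.0, 471.029, 200.181], [0.0, 0.0, 1.0]], 'R': [[0.425, 0.905, -0.002], [0.702, -0.331, -0.63], [-0.571, 0.266, -0.776]], 't': [-0.229, -0.331, 1.685]}
side {'K': [[469.11, 0.0, 316.85], [0.0, 469.11, 199.286], [0.0, 0.0, 1.0]], 'R': [[0.725, -0.689, 0.004], [-0.425, -0.451, -0.785], [0.543, 0.567, -0.62]], 't': [-0.384, 0.285, 0.803]}
wrist {'K': [[325.862, 0.0, 320.964], [0.0, 325.862, 192.266], [0.0, 0.0, 1.0]], 'R': [[0.316, 0.949, 0.001], [0.911, -0.304, 0.28], [0.266, -0.087, -0.96]], 't': [-0.525, -0.037, 0.379]}
```

```bash
python3 - <<'E'
import numpy as np,cv2
s=np.load("s0.npz")
c1=cv2.resize(s['a'][100:320,150:470],(800,550),interpolation=cv2.INTER_CUBIC)
c2=cv2.resize(s['b'][100:350,160:500],(800,588),interpolation=cv2.INTER_CUBIC)
cv2.imwrite("pics/b1.png",c1[:,:,::-1]);cv2.imwrite("pics/b2.png",c2[:,:,::-1])
E
```

```text
(no output)
```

View pics/b1.png

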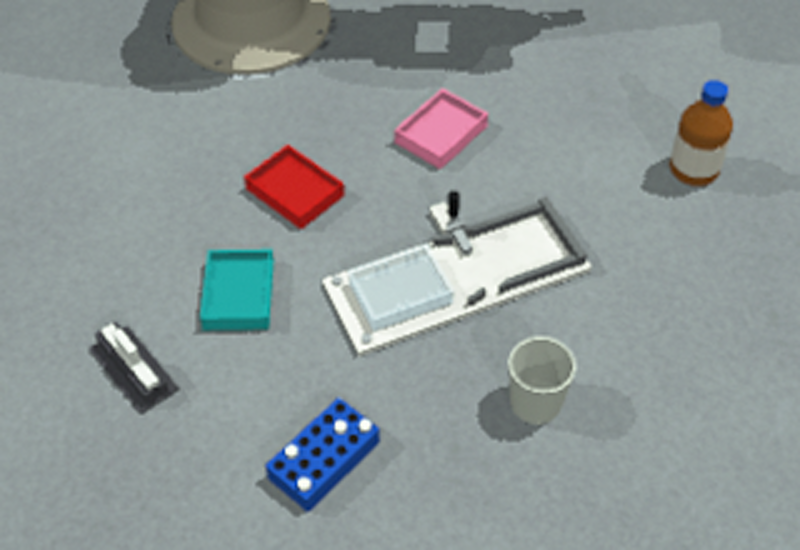

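View pics/b2.png

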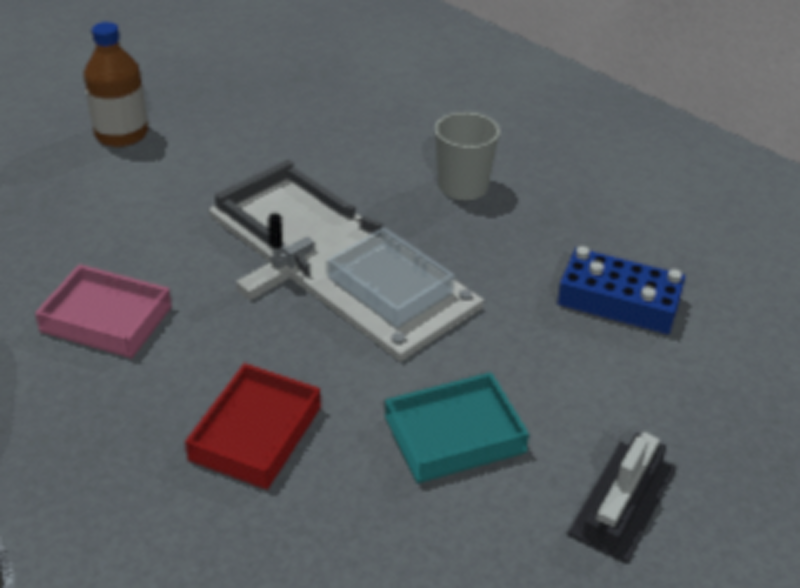

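The glass tray is the clear one at scene (310,211), on the caster. The pink (322,149), red (267,174) and teal (≈245,215) trays are only look-alikes, because they are opaque and off the caster. The crops above confirm this. Next I measure the poses.

```bash
cat >h.py <<'E'
import numpy as np,cv2
def cloud(d,c,mask=None):
    v,u=np.nonzero((d>0)&(mask if mask is not None else True))
    K,R,t=np.array(c["K"]),np.array(c["R"]),np.array(c["t"])
    z=d[v,u];p=np.c_[(u-K[0,2])*z/K[0,0],(v-K[1,2])*z/K[1,1],z]
    return (p-t)@R,v,u
def proj(X,c):
    q=np.atleast_2d(X)@np.array(c["R"]).T+c["t"];q=q@np.array(c["K"]).T
    return q[:,:2]/q[:,2:]
E
python3 - <<'E'
from rig import r
from h import *
s=np.load("s0.npz")
for n,i in(("scene","a"),("side","b")):
    r.grab_frame(n);c=r.calibration(n)
    for q in["caster","tray","bolt_knob","comb","stand","bottle","tube_rack","beaker"]:
        for d in r.cut_out(n,q)[:4]:
            p,v,u=cloud(s["d"+i],c,d["region"])
            k=(p[:,2]>(.03 if q=="bolt_knob" else .006)); p=p[k]
            if len(p)<8: continue
            rc=cv2.minAreaRect((p[:,:2]*1000).astype(np.float32))
            print(n,q,round(d["conf"],2),"at",np.round(d["at"]),"med",np.round(np.median(p,0),3),"z%",np.round(np.percentile(p[:,2],[2,50,98]),3),"rect",np.round(rc[0]),np.round(rc[1]),round(rc[2],1))
E
```

```text
scene caster 0.56 at [342. 206.] med [0.55  0.089 0.012] z% [0.007 0.012 0.033] rect [519.  55.] [300. 167.] 88.3
scene tray 0.88 at [311. 213.] med [ 0.54  -0.018  0.017] z% [0.01  0.017 0.038] rect [535. -14.] [114. 101.] 88.6
scene tray 0.78 at [267. 175.] med [ 0.338 -0.068  0.017] z% [0.006 0.017 0.026] rect [335. -69.] [106.  80.] 21.8
scene tray 0.72 at [325. 151.] med [0.322 0.14  0.017] z% [0.006 0.017 0.026] rect [323. 142.] [ 81. 107.] 25.4
scene tray 0.58 at [245. 216.] med [ 0.46  -0.187  0.018] z% [0.006 0.018 0.027] rect [ 459. -187.] [ 77. 106.] 67.0
scene bolt_knob 0.66 at [332. 196.] med [0.487 0.076 0.067] z% [0.038 0.067 0.076] rect [487.  75.] [ 9. 16.] 60.7
scene comb 0.46 at [204. 244.] med [ 0.522 -0.326  0.033] z% [0.024 0.033 0.061] rect [ 507. -327.] [97. 14.] 13.8
scene stand 0.73 at [202. 247.] med [ 0.524 -0.333  0.021] z% [0.006 0.021 0.027] rect [ 509. -329.] [104.  46.] 14.7
scene bottle 0.77 at [432. 156.] med [0.529 0.393 0.081] z% [0.009 0.081 0.139] rect [523. 399.] [63. 51.] 48.0
scene tube_rack 0.82 at [280. 283.] med [ 0.707 -0.182  0.029] z% [
[... 1054 characters left out ...]
4.] [98. 14.] 14.3
side stand 0.62 at [287. 202.] med [0.522 0.083 0.014] z% [0.008 0.014 0.056] rect [516.  58.] [299. 162.] 89.6
side stand 0.55 at [424. 320.] med [ 0.486 -0.331  0.023] z% [0.006 0.023 0.033] rect [ 502. -324.] [110.  50.] 14.5
side stand 0.46 at [357. 168.] med [0.721 0.054 0.054] z% [0.009 0.054 0.077] rect [731.  61.] [74. 66.] 43.3
side bottle 0.91 at [207. 136.] med [0.5   0.39  0.074] z% [0.01  0.074 0.142] rect [505. 400.] [46. 60.] 45.3
side tube_rack 0.74 at [422. 223.] med [ 0.688 -0.181  0.031] z% [0.008 0.031 0.038] rect [ 697. -176.] [ 64. 110.] 23.5
side beaker 0.77 at [356. 165.] med [0.721 0.054 0.054] z% [0.009 0.054 0.077] rect [731.  61.] [74. 66.] 42.7
```

```bash
cat >>h.py <<'E'
from scipy.spatial.transform import Rotation as Ro
def goal(xyz,jaw):
    """rotation with tool y down, tool z (jaw axis) along world angle jaw (deg)"""
    a=np.radians(jaw);z=np.array([np.cos(a),np.sin(a),0]);y=np.array([0,0,-1.]);x=np.cross(y,z)
    return np.array(xyz),Ro.from_matrix(np.c_[x,y,z])
def delta(o,xyz,jaw):
    """tool-axis shift (units of 40mm) and turn (units of 6 deg); nearest half turn"""
    R=Ro.from_quat(o["eef_rot"]);best=None
    for j in(jaw,jaw+180):
        p,G=goal(xyz,j);w=(R.inv()*G).as_rotvec()
        if best is None or np.linalg.norm(w)<np.linalg.norm(best[0]):best=(w,G)
    sh=R.inv().apply(p-o["position"])
    print("pos",np.round(o["position"],4),"t",round(float(o["t"]),2),"gap",round(float(o["finger_gap"]),4),"F",np.round(o["force"],1))
    print(" turn",np.round(np.degrees(best[0])/6,2),"shift first",np.round(sh/.04,3),"shift after turn",np.round(best[1].inv().apply(p-o["position"])/.04,3))
E
python3 - <<'E'
from rig import r
from h import *
o=r.get_obs();R=Ro.from_quat(o["eef_rot"]);print(np.round(R.as_matrix(),3))
c=r.calibration("wrist");C=-np.array(c["R"]).T@c["t"];print("cam",C,"tool",R.inv().apply(C-o["position"]),"fwd tool",R.inv().apply(np.array(c["R"])[2]))
delta(o,[.45,.03,.28],0)
E
```

```text
[[ 0.949 -0.     0.315]
 [-0.315  0.     0.949]
 [-0.    -1.    -0.   ]]
cam [0.09849488 0.52025997 0.37483452] tool [-0.07059763 -0.13554122 -0.00022968] fwd tool [0.28005876 0.95998225 0.00108308]
pos [0.1656 0.4982 0.2393] t 1.8 gap 0.0856 F [-0.6 -0.3  0.2]
 turn [ 0.   11.94 -0.  ] shift first [10.439 -1.018 -8.866] shift after turn [11.705 -1.018  7.111]
```

Request:
step_arm --steps '[[[0, 0, 0, 0.745, -0.07, -0.633, -1], [0, 0, 0, 0.745, -0.07, -0.633, -1], [0, 0, 0, 0.745, -0.07, -0.633, -1], [0, 0, 0, 0.745, -0.07, -0.633, -1], [0, 0, 0, 0.745, -0.07, -0.633, -1], [0, 0, 0, 0.745, -0.07, -0.633, -1], [0, 0, 0, 0.745, -0.07, -0.633, -1], [0, 0, 0, 0.745, -0.07, -0.633, -1]]]'

```text
t: 2.47
position: [0.3284, 0.2291, 0.2621]
eef_rot: [-0.698, 0.113, -0.113, 0.698]
force: [0.4, 0.0, 0.3]
finger_gap: 0.0854
```

Request:
step_arm --steps '[[[0, 0, 0, 0.745, -0.07, -0.633, 0.2], [0, 0, 0, 0.745, -0.07, -0.633, 0.2], [0, 0, 0, 0.745, -0.07, -0.633, 0.2], [0, 0, 0, 0.745, -0.07, -0.633, 0.2], [0, 0, 0, 0.745, -0.07, -0.633, 0.2], [0, 0, 0, 0.745, -0.07, -0.633, 0.2], [0, 1, 0, 0, 0, 0, 0.2], [0, 1, 0, 0, 0, 0, 0.2]]]'

```text
t: 3.13
position: [0.4504, 0.0285, 0.2783]
eef_rot: [0.682, -0.188, 0.188, -0.682]
force: [-0.9, 0.9, 0.2]
finger_gap: 0.0341
```

Request:
step_arm --steps '[[[0, 1, 0, 0, 0, 0, 0.2], [0, 1, 0, 0, 0, 0, 0.2], [0, 1, 0, 0, 0, 0, 0.2], [0, 1, 0, 0, 0, 0, 0.2], [0, 1, 0, 0, 0, 0, 0.2], [0, 1, 0, 0, 0, 0, 0.2], [0, 1, 0, 0, 0, 0, 0.2], [0, 1, 0, 0, 0, 0, 0.2]]]'

```text
t: 3.8
position: [0.4497, 0.0303, 0.2785]
eef_rot: [-0.547, 0.448, -0.448, 0.547]
force: [0.4, -0.3, -0.8]
finger_gap: 0.0339
```

Request:
step_arm --steps '[[[0, 1, 0, 0, 0, 0, 0.2], [0, 0.94, 0, 0, 0, 0, 0.2], [0, 0, 0, 0, 0, 0, 0.2]]]'

```text
t: 4.05
position: [0.4497, 0.0303, 0.2785]
eef_rot: [0.499, -0.501, 0.501, -0.499]
force: [-0.1, -1.2, 0.8]
finger_gap: 0.0338
```

```bash
python3 - <<'E'
from rig import r
from h import *
o=r.get_obs();delta(o,[.49,.08,.1],0);print(np.round(o["qpos"],2))
c=r.calibration("wrist");a,d=r.grab_frame("wrist")
np.savez("w1.npz",a=a,d=d,R=c["R"],t=c["t"],K=c["K"])
cv2.imwrite("pics/w1.png",a[:,:,::-1])
E
```

```text
pos [0.4497 0.0303 0.2785] t 4.05 gap 0.0338 F [-0.1 -1.2  0.8]
 turn [-0.   -0.04  0.  ] shift first [-1.247  4.463  1.003] shift after turn [-1.243  4.463  1.008]
[-0.19  0.12  1.64  0.    1.39 -0.19]
```

View pics/w1.png

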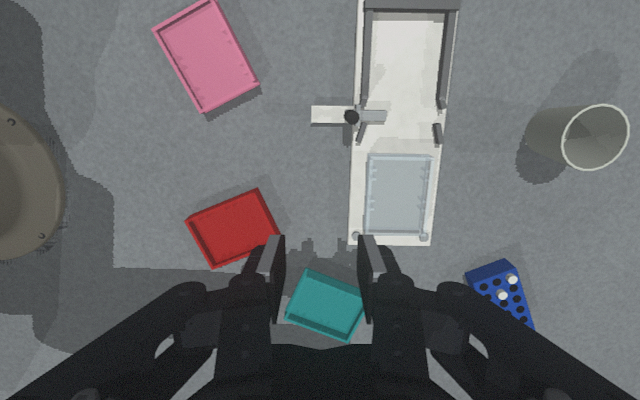

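```bash
cat >>h.py <<'E'
def rect(a,c,z,x0,x1,y0,y1,s=2000):
    """top view of plane z: col = (x-x0)*s, row = (y1-y)*s"""
    X,Y=np.meshgrid(np.arange(x0,x1,1/s),np.arange(y1,y0,-1/s))
    q=proj(np.c_[X.ravel(),Y.ravel(),np.full(X.size,z)],c).astype(np.float32)
    return cv2.remap(a,q[:,0].reshape(X.shape),q[:,1].reshape(X.shape),cv2.INTER_LINEAR)
E
python3 - <<'E'
from h import *
w=np.load("w1.npz");c={k:w[k] for k in"KRt"}
x0,x1,y0,y1=.45,.65,-.12,.24
im=rect(w["a"],c,.012,x0,x1,y0,y1);cv2.imwrite("pics/r12.png",im[:,:,::-1])
g=im.mean(2);W=(g>165)
L=[];Rr=[];F=[]
for i in range(0,im.shape[0]):
    y=y1-i/2000; k=np.nonzero(W[i])[0]
    if -.085<y<.19 and len(k)>40:
        Rr.append((x0+k[-1]/2000,y))
        if not .05<y<.11:L.append((x0+k[0]/2000,y))
for j in range(im.shape[1]):
    x=x0+j/2000
    k=np.nonzero(W[:,j])[0]
    if .51<x<.59 and len(k):F.append((x,y1-k[-1]/2000))
def fit(P):
    vx,vy,x,y=cv2.fitLine(np.float32(P)*1000,cv2.DIST_HUBER,0,.01,.01).ravel()
    return (x,y),np.degrees(np.arctan2(vy,vx))%180
for n,P in(("L",L),("R",Rr),("F",F)):print(n,fit(P),len(P))
# depth-based: fence tops & tray tops
p,v,u=cloud(w["d"],c)
k=(abs(p[:,0]-.545)<.07)&(p[:,1]>-.11)&(p[:,1]<.22)
for lo,hi in((.007,.017),(.022,.028),(.028,.034),(.033,.039),(.06,.08)):
    q=p[k&(p[:,2]>lo)&(p[:,2]<hi)];
    if len(q)>5:print(lo,hi,len(q),np.round(q.min(0),4),np.round(q.max(0),4),np.round(np.median(q,0),4))
q=p[(p[:,2]>.066)&(p[:,2]<.085)&(abs(p[:,0]-.488)<.03)&(abs(p[:,1]-.078)<.03)];print("knob top",len(q),np.round(q.mean(0),4),np.round(q.min(0),4),np.round(q.max(0),4))
E
```

```text
L ((np.float32(488.3597), np.float32(40.651077)), np.float32(88.765335)) 417
R ((np.float32(599.05), np.float32(64.7)), np.float32(88.95776)) 537
F ((np.float32(554.55), np.float32(-90.1)), np.float32(177.41771)) 159
0.007 0.017 15387 [ 0.4755 -0.0914  0.007 ] [0.6019 0.2037 0.017 ] [0.5419 0.0888 0.0132]
0.022 0.028 2354 [ 0.4782 -0.0644  0.022 ] [0.5961 0.1999 0.028 ] [0.5301 0.1167 0.0266]
0.028 0.034 1564 [ 0.4895 -0.0646  0.028 ] [0.5964 0.1991 0.034 ] [0.5471 0.1915 0.0309]
0.033 0.039 1232 [ 0.49   -0.0665  0.033 ] [0.5927 0.198  0.039 ] [ 0.545  -0.0075  0.0367]
0.06 0.08 161 [0.475  0.075  0.0604] [0.4881 0.0886 0.0787] [0.481  0.0821 0.0761]
knob top 157 [0.4814 0.0819 0.0759] [0.4748 0.075  0.067 ] [0.4881 0.088  0.0787]
```

View pics/r12.png

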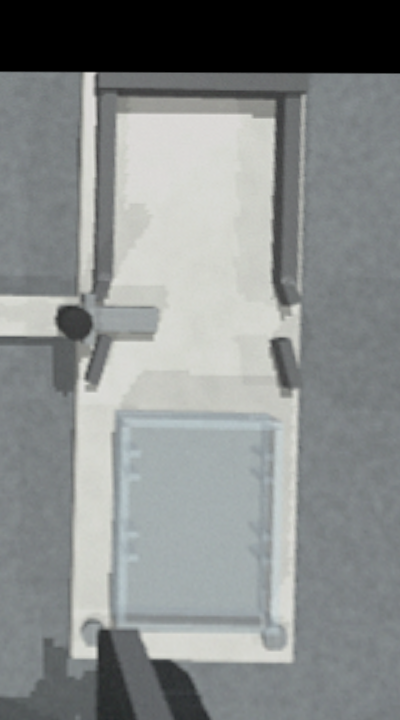

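The wrist view shows the caster at yaw ≈88.9°, the knob at pixel (351,117) and the clear tray at (399,195), with its slots towards the stop. I go to the knob first.

Request:
step_arm --steps '[[[0, 0.15, 0, -0.645, 0, 0.395, 0.2], [0, 0, 0, -0.645, 0, 0.395, 0.2], [0, 0, 0, 0, 0.93, 0, 0.2], [0, 0, 0, 0, 0.93, 0, 0.2], [0, 0, 0, 0, 0.93, 0, 0.2], [0, 0, 0, 0, 0.93, 0, 0.2], [0, 0, 0, 0, 0, 0, 0.2]]]'

```text
t: 4.68
position: [0.4784, 0.0818, 0.1241]
eef_rot: [-0.499, 0.506, -0.5, 0.494]
force: [0.0, 0.3, -1.2]
finger_gap: 0.0343
```

```bash
python3 - <<'E'
from rig import r
from h import *
o=r.get_obs();delta(o,[.4814,.0819,.055],-1.13)
c=r.calibration("wrist");a,d=r.grab_frame("wrist")
p,v,u=cloud(d,c)
q=p[(p[:,2]>.066)&(p[:,2]<.08)&(abs(p[:,0]-.4814)<.012)&(abs(p[:,1]-.082)<.014)];print("knob",len(q),np.round(q.mean(0),4),np.round(q.min(0),4),np.round(q.max(0),4))
E
```

```text
pos [0.4784 0.0818 0.1241] t 4.68 gap 0.0343 F [ 0.   0.3 -1.2]
 turn [ 0.11  0.06 -0.01] shift first [-0.002  1.725  0.096] shift after turn [-0.004  1.726  0.076]
knob 470 [0.4819 0.0832 0.075 ] [0.4751 0.0752 0.066 ] [0.4888 0.0887 0.0781]
```

Request:
step_arm --steps '[[[0.1, 0, 0, 0, 0.45, 0.1, 0.2], [0, 0, 0, 0, 0.45, 0, 0.2], [0, 0, 0, 0, 0.43, 0, 0.2], [0, 0, 0, 0, 0.43, 0, 0.2], [0, 0, 0, 0, 0, 0, 0.2], [0, 0, 0, 0, 0, 0, 1], [0, 0, 0, 0, 0, 0, 1], [0, 0, 0, 0, 0, 0, 1]], []]' --squeeze 20

```text
invalid input
```

Request:
step_arm --steps '[[[0.1, 0, 0, 0, 0.45, 0.1, 0.2], [0, 0, 0, 0, 0.45, 0, 0.2], [0, 0, 0, 0, 0.43, 0, 0.2], [0, 0, 0, 0, 0.43, 0, 0.2], [0, 0, 0, 0, 0, 0, 0.2], [0, 0, 0, 0, 0, 0, 1], [0, 0, 0, 0, 0, 0, 1], [0, 0, 0, 0, 0, 0, 1]]]' --squeeze 20

```text
t: 5.4
position: [0.4823, 0.0817, 0.061]
eef_rot: [0.497, -0.503, 0.503, -0.496]
force: [-25.7, -3.0, 19.4]
finger_gap: 0.013
```

Request:
step_arm --steps '[[[0, 0, 0, 0, 0, 0, 1], [0, 0, 0, 0, 0, -0.1, 1], [0, 0, 0, 0, 0, -0.1, 1]]]'

```text
t: 5.65
position: [0.4791, 0.0816, 0.0612]
eef_rot: [0.493, -0.5, 0.507, -0.499]
force: [1.3, -0.1, -0.9]
finger_gap: 0.013
```

Request:
step_arm --steps '[[[0, 0, 0, 0, 0, -0.11, 1], [0, 0, 0, 0, 0, -0.11, 1], [0, 0, 0, 0, 0, -0.11, 1], [0, 0, 0, 0, 0, -0.11, 1], [0, 0, 0, 0, 0, -0.11, 1], [0, 0, 0, 0, 0, 0, 1], [0, 0, 0, 0, 0, 0, 1]]]'

```text
t: 6.23
position: [0.4574, 0.0821, 0.0609]
eef_rot: [0.493, -0.5, 0.508, -0.5]
force: [-1.2, 2.3, 10.9]
finger_gap: 0.0132
```

Request:
step_arm --steps '[[[0, 0, 0, 0, 0, -0.08, 1], [0, 0, 0, 0, 0, -0.06, 1], [0, 0, 0, 0, 0, 0, 1], [0, 0, 0, 0, 0, 0, 1]]]'

```text
t: 6.57
position: [0.452, 0.0822, 0.0609]
eef_rot: [0.492, -0.5, 0.508, -0.5]
force: [-1.5, 0.7, 12.2]
finger_gap: 0.0135
```

```bash
python3 - <<'E'
from rig import r
from h import *
o=r.get_obs();delta(o,[.5,.08,.1],-1.13)
c=r.calibration("wrist");a,d=r.grab_frame("wrist")
p,v,u=cloud(d,c)
q=p[(p[:,2]>.068)&(p[:,2]<.08)&(abs(p[:,0]-.455)<.014)&(abs(p[:,1]-.082)<.014)];print("knob",len(q),np.round(q.mean(0),4))
q=p[(p[:,2]>.018)&(p[:,2]<.03)&(p[:,0]>.45)&(p[:,0]<.58)&(abs(p[:,1]-.081)<.004)];print("bar",len(q),np.round(q[:,0].max(),4))
E
```

```text
pos [0.452  0.0822 0.0609] t 6.57 gap 0.0135 F [-1.5  0.7 12.2]
 turn [-0.14  0.04 -0.  ] shift first [ 0.035 -0.959  1.214] shift after turn [ 0.03  -0.977  1.2  ]
knob 1514 [0.4536 0.0863 0.0748]
bar 725 0.4904
```

Request:
step_arm --steps '[[[-0.14, 0, 0, 0, 0, 0, 0.2], [0, 0, 0, 0, 0, 0, 0.2], [0, 0, 0, 0, -0.6, 0, 0.2], [0, 0, 0, 0, -0.6, 0, 0.2], [0, 0, 0, 0, -0.6, 0, 0.2], [0, 0, 0, 0.3, -0.6, 0.3, 0.2], [0, 0, 0, 0.8, 0, 0.4, 0.2], [0, 0, 0, 0.8, 0, 0.4, 0.2]]]'

```text
t: 7.28
position: [0.4949, 0.0048, 0.1566]
eef_rot: [0.497, -0.503, 0.503, -0.496]
force: [0.8, 1.1, 0.3]
finger_gap: 0.0345
```

Request:
step_arm --steps '[[[0, 0, 0, 0.9, 0, 0.4, 0.2], [0, 0, 0, 0.9, 0, 0.4, 0.2], [0, 0, 0, 0.9, 0, 0.3, 0.2], [0, 0, 0, 0, 0, 0, 0.2], [0, 0, 0, 0, 0, 0, 0.2]]]'

```text
t: 7.7
position: [0.5362, -0.1047, 0.1543]
eef_rot: [-0.496, 0.506, -0.504, 0.494]
force: [0.2, 0.2, -0.6]
finger_gap: 0.0343
```

```bash
python3 - <<'E'
from rig import r
from h import *
o=r.get_obs();delta(o,[.5403,-.0965,.05],-1.13)
c=r.calibration("wrist");a,d=r.grab_frame("wrist")
p,v,u=cloud(d,c)
q=p[(p[:,2]>.068)&(p[:,2]<.08)&(abs(p[:,0]-.455)<.02)&(abs(p[:,1]-.082)<.02)];print("knob",len(q),np.round(q.mean(0),4))
im=rect(a,c,.036,.47,.62,-.11,.1,3000);cv2.imwrite("pics/r36.png",im[:,:,::-1])
q=p[(p[:,2]>.032)&(p[:,2]<.04)&(abs(p[:,0]-.54)<.06)&(p[:,1]>-.08)&(p[:,1]<.045)]
rc=cv2.minAreaRect(np.float32(q[:,:2]*1000));print("tray",len(q),rc,np.round(np.percentile(q,[1,99],axis=0),4).tolist())
E
```

```text
pos [ 0.5362 -0.1047  0.1543] t 7.7 gap 0.0343 F [ 0.2  0.2 -0.6]
 turn [ 0.04  0.01 -0.  ] shift first [-0.208  2.608  0.11 ] shift after turn [-0.208  2.608  0.099]
knob 0 [nan nan nan]
tray 2852 ((543.54150390625, -17.270610809326172), (96.7803955078125, 76.23467254638672), 88.57026672363281) [[0.5052, -0.0657, 0.0323], [0.5818, 0.0311, 0.0385]]<stdin>:6: RuntimeWarning: Mean of empty slice.
  ret = um.true_divide(
```

View pics/r36.png

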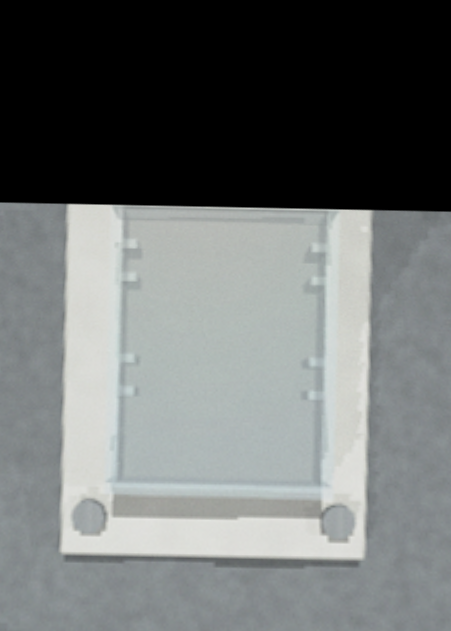

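Request:
step_arm --steps '[[[0, 0, 0, -0.37, 0.4, 0.1, 0.2], [0, 0, 0, 0, 0.45, 0, 0.2], [0, 0, 0, 0, 0.45, 0, 0.2], [0, 0, 0, 0, 0.45, 0, 0.2], [0, 0, 0, 0, 0.45, 0, 0.2], [0, 0, 0, 0, 0.45, 0, 0.2], [0, 0, 0, 0, 0.4, 0, 0.2], [0, 0, 0, 0, 0, 0, 0.2]]]'

```text
t: 8.42
position: [0.538, -0.0866, 0.0301]
eef_rot: [-0.498, 0.506, -0.501, 0.495]
force: [0.0, 0.6, -0.4]
finger_gap: 0.0342
```

```bash
python3 - <<'E'
from rig import r
from h import *
o=r.get_obs();delta(o,[.5403,-.09,.027],-1.13)
E
```

```text
pos [ 0.538  -0.0866  0.0301] t 8.42 gap 0.0342 F [ 0.   0.6 -0.4]
 turn [ 0.09  0.05 -0.02] shift first [0.085 0.078 0.059] shift after turn [0.085 0.079 0.059]
```

Request:
step_arm --steps '[[[0.09, 0.05, 0, -0.04, 0.06, 0.06, 0.2], [0, 0, 0, -0.04, 0, 0, 0.2], [0, 0, 0, -0.04, 0, 0, 0.2], [0, 0, 0, -0.04, 0, 0, 0.2], [0, 0, 0, -0.04, 0, 0, 0.2], [0, 0, 0, -0.04, 0, 0, 0.2], [0, 0, 0, -0.04, 0, 0, 0.2], [0, 0, 0, -0.04, 0, 0, 0.2]]]'

```text
t: 9.08
position: [0.5426, -0.0758, 0.0303]
eef_rot: [0.493, -0.504, 0.507, -0.496]
force: [-0.5, -1.8, 0.9]
finger_gap: 0.0345
```

Request:
step_arm --steps '[[[0, 0, 0, -0.06, 0, 0, 0.2], [0, 0, 0, -0.08, 0, 0, 0.2], [0, 0, 0, -0.1, 0, 0, 0.2], [0, 0, 0, -0.12, 0, 0, 0.2], [0, 0, 0, -0.12, 0, 0, 0.2], [0, 0, 0, -0.12, 0, 0, 0.2], [0, 0, 0, -0.12, 0, 0, 0.2], [0, 0, 0, -0.12, 0, 0, 0.2]]]'

```text
t: 9.75
position: [0.5433, -0.0418, 0.0303]
eef_rot: [0.493, -0.504, 0.507, -0.496]
force: [-0.8, -3.5, 2.3]
finger_gap: 0.0341
```

```bash
python3 - <<'E'
from rig import r
from h import *
o=r.get_obs();delta(o,[.5439,.0805,.027],-1.13)
c=r.calibration("wrist");a,d=r.grab_frame("wrist")
p,v,u=cloud(d,c)
q=p[(p[:,2]>.033)&(p[:,2]<.039)&(abs(p[:,0]-.543)<.042)&(p[:,1]>-.06)&(p[:,1]<.09)]
rc=cv2.minAreaRect(np.float32(q[:,:2]*1000));print("tray",len(q),rc)
E
```

```text
pos [ 0.5433 -0.0418  0.0303] t 9.75 gap 0.0341 F [-0.8 -3.5  2.3]
 turn [-0.05 -0.01  0.  ] shift first [-3.056  0.081 -0.051] shift after turn [-3.056  0.082 -0.046]
tray 9410 ((543.9627685546875, 4.808326721191406), (116.04329681396484, 76.65422821044922), 88.60618591308594)
```

Request:
step_arm --steps '[[[0, 0, 0, -0.12, 0, -0.02, 0.2], [0, 0, 0, -0.12, 0, 0, 0.2], [0, 0, 0, -0.12, 0, 0, 0.2], [0, 0, 0, -0.12, 0, 0, 0.2], [0, 0, 0, -0.12, 0, 0, 0.2], [0, 0, 0, -0.12, 0, 0, 0.2], [0, 0, 0, -0.12, 0, 0, 0.2], [0, 0, 0, -0.12, 0, 0, 0.2]]]'

```text
t: 10.47
position: [0.5432, -0.0033, 0.0301]
eef_rot: [0.493, -0.504, 0.507, -0.496]
force: [0.2, -2.7, 2.1]
finger_gap: 0.0343
```

Request:
step_arm --steps '[[[0, 0, 0, -0.1, 0, 0, 0.2], [0, 0, 0, -0.1, 0, 0, 0.2], [0, 0, 0, -0.1, 0, 0, 0.2], [0, 0, 0, -0.1, 0, 0, 0.2], [0, 0, 0, -0.1, 0, 0, 0.2], [0, 0, 0, -0.1, 0, 0, 0.2], [0, 0, 0, -0.1, 0, 0, 0.2], [0, 0, 0, -0.1, 0, 0, 0.2]]]'

```text
t: 11.13
position: [0.5439, 0.0286, 0.0301]
eef_rot: [0.493, -0.504, 0.507, -0.496]
force: [0.0, -3.3, 2.4]
finger_gap: 0.0343
```

Request:
step_arm --steps '[[[0, 0, 0, -0.1, 0, 0, 0.2], [0, 0, 0, -0.1, 0, 0, 0.2], [0, 0, 0, -0.1, 0, 0, 0.2], [0, 0, 0, -0.1, 0, 0, 0.2], [0, 0, 0, -0.1, 0, 0, 0.2]]]'

```text
t: 11.55
position: [0.5443, 0.0486, 0.0301]
eef_rot: [0.493, -0.504, 0.507, -0.496]
force: [-0.2, -3.5, 2.3]
finger_gap: 0.0344
```

```bash
python3 - <<'E'
from rig import r
from h import *
o=r.get_obs();delta(o,[.5439,.0805,.027],-1.13)
for n in("side","scene"):
  a,d=r.grab_frame(n)
  cv2.imwrite(f"pics/{n}2.png",cv2.resize(a[120:260,190:420] if n=="side" else a[150:290,260:460],None,fx=3.4,fy=3.4,interpolation=cv2.INTER_CUBIC)[:,:,::-1])
E
```

```text
pos [0.5443 0.0486 0.0301] t 11.55 gap 0.0344 F [-0.2 -3.5  2.3]
 turn [-0.05 -0.02  0.  ] shift first [-0.797  0.078 -0.028] shift after turn [-0.797  0.078 -0.027]
```

View pics/side2.png

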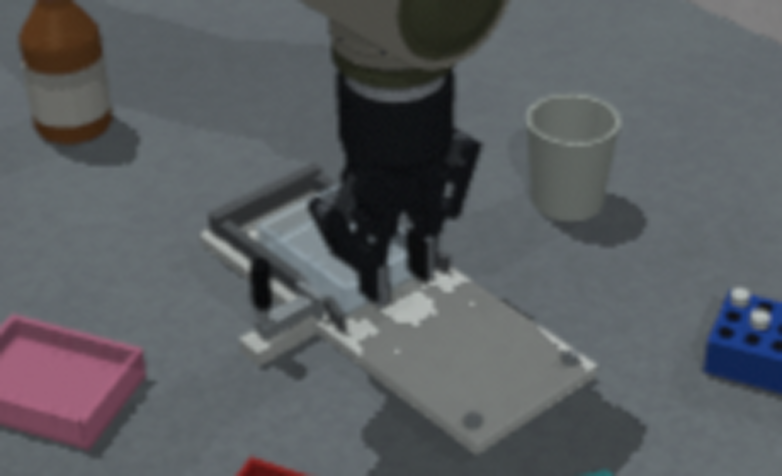

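Request:
step_arm --steps '[[[0, 0, 0, -0.08, 0, 0, 0.2], [0, 0, 0, -0.08, 0, 0, 0.2], [0, 0, 0, -0.08, 0, 0, 0.2], [0, 0, 0, -0.08, 0, 0, 0.2], [0, 0, 0, -0.08, 0, 0, 0.2], [0, 0, 0, -0.08, 0, 0, 0.2], [0, 0, 0, -0.06, 0, 0, 0.2], [0, 0, 0, -0.04, 0, 0, 0.2]]]'

```text
t: 12.32
position: [0.5448, 0.0718, 0.0301]
eef_rot: [0.493, -0.504, 0.507, -0.496]
force: [-0.4, -1.9, -1.4]
finger_gap: 0.0341
```

Request:
step_arm --steps '[[[0, 0, 0, -0.01, 0, 0, 0.2], [0, 0, 0, -0.01, 0, 0, 0.2], [0, 0, 0, -0.01, 0, 0, 0.2], [0, 0, 0, -0.01, 0, 0, 0.2], [0, 0, 0, -0.01, 0, 0, 0.2], [0, 0, 0, 0, 0, 0, 0.2]]]'

```text
t: 12.82
position: [0.5449, 0.0734, 0.0301]
eef_rot: [0.493, -0.504, 0.507, -0.496]
force: [0.8, -0.6, 0.4]
finger_gap: 0.0342
```

```bash
python3 - <<'E'
from rig import r
from h import *
o=r.get_obs();delta(o,[.5439,.0805,.027],-1.13)
c=r.calibration("wrist");a,d=r.grab_frame("wrist")
p,v,u=cloud(d,c);np.savez("w3.npz",a=a,d=d,**{k:c[k] for k in"KRt"})
for z,lo,hi in(("stop",.028,.033),("tray",.034,.039)):
  q=p[(p[:,2]>lo)&(p[:,2]<hi)&(abs(p[:,0]-.545)<.025)&(p[:,1]>.1)&(p[:,1]<.23)];print(z,len(q),np.round(np.percentile(q[:,1],[0,1,50,99,100]),4) if len(q) else "")
cv2.imwrite("pics/w3.png",a[:,:,::-1])
E
```

```text
pos [0.5449 0.0734 0.0301] t 12.82 gap 0.0342 F [ 0.8 -0.6  0.4]
 turn [-0.05 -0.02 -0.  ] shift first [-0.177  0.078 -0.029] shift after turn [-0.177  0.078 -0.028]
stop 0 
tray 0
```

View pics/w3.png

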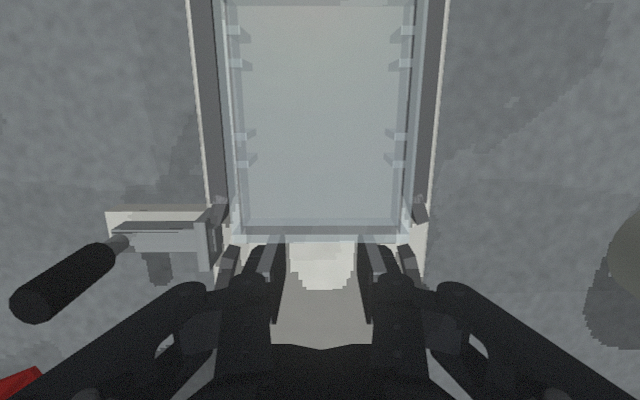

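The wrist view shows the tray in the nest with the fingers behind its back wall (row ≈240) and the bolt clear on the left. I continue slowly to the stop.

Request:
step_arm --steps '[[[0, 0, 0, -0.015, 0, 0, 0.2], [0, 0, 0, -0.015, 0, 0, 0.2], [0, 0, 0, -0.015, 0, 0, 0.2], [0, 0, 0, -0.015, 0, 0, 0.2], [0, 0, 0, -0.015, 0, 0, 0.2], [0, 0, 0, -0.015, 0, 0, 0.2], [0, 0, 0, -0.015, 0, 0, 0.2], [0, 0, 0, -0.015, 0, 0, 0.2]]]'

```text
t: 13.53
position: [0.545, 0.0783, 0.0302]
eef_rot: [0.493, -0.504, 0.507, -0.496]
force: [-0.1, -1.7, 0.2]
finger_gap: 0.0342
```

Request:
step_arm --steps '[[[0, 0, 0, -0.015, 0, 0, 0.2], [0, 0, 0, -0.015, 0, 0, 0.2], [0, 0, 0, -0.01, 0, 0, 0.2], [0, 0, 0, 0, 0, 0, 0.2]]]'

```text
t: 13.87
position: [0.545, 0.0799, 0.0301]
eef_rot: [0.493, -0.504, 0.507, -0.496]
force: [0.1, -1.0, 0.6]
finger_gap: 0.0342
```

Request:
step_arm --steps '[[[0, 0, 0, -0.01, 0, 0, 0.2], [0, 0, 0, -0.01, 0, 0, 0.2], [0, 0, 0, -0.01, 0, 0, 0.2], [0, 0, 0, 0, 0, 0, 0.2]]]'

```text
t: 14.2
position: [0.5452, 0.0801, 0.0302]
eef_rot: [0.494, -0.504, 0.507, -0.496]
force: [-0.3, -8.1, -0.2]
finger_gap: 0.0339
```

Request:
step_arm --steps '[[[0, 0, 0, -0.01, 0, 0, 0.2], [0, 0, 0, -0.01, 0, 0, 0.2], [0, 0, 0, 0, 0, 0, 0.2]]]'

```text
t: 14.45
position: [0.5452, 0.0802, 0.0302]
eef_rot: [0.494, -0.503, 0.507, -0.495]
force: [-0.7, -12.1, 1.0]
finger_gap: 0.0339
```

Contact with the stop shows a steady 12 N. I back off and go to the knob.

Request:
step_arm --steps '[[[0, 0, 0, 0.1, 0, 0, 0.2], [0, 0, 0, 0.2, 0, 0, 0.2], [0, 0, 0, 0, -0.55, 0, 0.2], [0, 0, 0, 0, -0.55, 0, 0.2], [0, 0, 0, 0, -0.55, 0, 0.2], [0, 0, 0, 0, -0.55, 0, 0.2], [0, 0, 0, 0, -0.55, 0, 0.2], [0, 0, 0, -0.1, 0, -0.4, 0.2]]]'

```text
t: 15.12
position: [0.5314, 0.0733, 0.1442]
eef_rot: [0.491, -0.502, 0.509, -0.498]
force: [1.2, 0.2, -0.8]
finger_gap: 0.0342
```

Request:
step_arm --steps '[[[0, 0, 0, -0.1, 0, -0.6, 0.2], [0, 0, 0, -0.1, 0, -0.6, 0.2], [0, 0, 0, 0, 0, -0.6, 0.2], [0, 0, 0, 0, 0, 0, 0.2], [0, 0, 0, 0, 0, 0, 0.2]]]'

```text
t: 15.53
position: [0.4562, 0.0837, 0.14]
eef_rot: [0.493, -0.504, 0.507, -0.496]
force: [0.8, 0.1, 1.0]
finger_gap: 0.0339
```

```bash
python3 - <<'E'
from rig import r
from h import *
o=r.get_obs();delta(o,[.452,.0825,.058],-1.13)
c=r.calibration("wrist");a,d=r.grab_frame("wrist")
p,v,u=cloud(d,c);np.savez("w4.npz",a=a,d=d,**{k:c[k] for k in"KRt"})
q=p[(p[:,2]>.068)&(p[:,2]<.08)&(abs(p[:,0]-.453)<.012)&(abs(p[:,1]-.083)<.015)];print("knob",len(q),np.round(q.mean(0),4),np.round(q.min(0),4),np.round(q.max(0),4))
q=p[(p[:,2]>.033)&(p[:,2]<.0395)&(abs(p[:,0]-.545)<.045)&(p[:,1]>.08)&(p[:,1]<.23)];print("tray",np.round(np.percentile(q,[1,50,99],axis=0),4).tolist(),cv2.minAreaRect(np.float32(q[:,:2]*1000)))
E
```

```text
pos [0.4562 0.0837 0.14  ] t 15.53 gap 0.0339 F [0.8 0.1 1. ]
 turn [-0.06 -0.01 -0.  ] shift first [ 0.033  2.05  -0.116] shift after turn [ 0.032  2.051 -0.104]
knob 382 [0.4523 0.0835 0.0755] [0.4452 0.076  0.0681] [0.4591 0.0893 0.0781]
tray [[0.5076, 0.091, 0.0332], [0.5518, 0.1495, 0.0368], [0.5846, 0.1909, 0.0386]] ((543.1100463867188, 144.9820098876953), (108.31019592285156, 83.61469268798828), 88.51248168945312)
```

Request:
step_arm --steps '[[[-0.06, 0, 0, 0.02, 0.4, -0.11, 0.2], [0, 0, 0, 0, 0.4, 0, 0.2], [0, 0, 0, 0, 0.4, 0, 0.2], [0, 0, 0, 0, 0.4, 0, 0.2], [0, 0, 0, 0, 0.35, 0, 0.2], [0, 0, 0, 0, 0, 0, 0.2], [0, 0, 0, 0, 0, 0, 1], [0, 0, 0, 0, 0, 0, 1]]]'

```text
t: 16.25
position: [0.4529, 0.0828, 0.0623]
eef_rot: [0.495, -0.505, 0.505, -0.495]
force: [0.5, 0.5, -4.5]
finger_gap: 0.013
```

Request:
step_arm --steps '[[[0, 0, 0, 0, 0, 0, 1], [0, 0, 0, 0, 0, 0.08, 1], [0, 0, 0, 0, 0, 0.1, 1], [0, 0, 0, 0, 0, 0.12, 1], [0, 0, 0, 0, 0, 0.12, 1], [0, 0, 0, 0, 0, 0.12, 1], [0, 0, 0, 0, 0, 0.1, 1], [0, 0, 0, 0, 0, 0, 1]]]'

```text
t: 16.92
position: [0.4793, 0.0823, 0.0621]
eef_rot: [0.494, -0.505, 0.506, -0.495]
force: [1.6, -1.0, 4.8]
finger_gap: 0.0131
```

Request:
step_arm --steps '[[[0, 0, 0, 0, 0, 0.04, 1], [0, 0, 0, 0, 0, 0.03, 1], [0, 0, 0, 0, 0, 0.01, 1], [0, 0, 0, 0, 0, 0, 1]]]'

```text
t: 17.25
position: [0.4816, 0.0823, 0.0621]
eef_rot: [0.495, -0.505, 0.505, -0.495]
force: [0.2, -2.3, 6.3]
finger_gap: 0.0127
```

Request:
step_arm --steps '[[[0, 0, 0, 0, 0, 0, 0.2], [0, 0, 0, 0, 0, 0, 0.2], [0, 0, 0, 0, -0.5, 0, 0.2], [0, 0, 0, 0, -0.6, 0, 0.2], [0, 0, 0, 0, -0.7, 0, 0.2], [0, 0, 0, -0.5, -0.8, 0.5, 0.2], [0, 0, 0, -0.5, -0.8, 0.5, 0.2], [0, 0, 0, 0, 0, 0, 0.2]]]'

```text
t: 17.92
position: [0.5252, 0.1229, 0.202]
eef_rot: [0.492, -0.503, 0.507, -0.498]
force: [1.3, -0.2, 1.5]
finger_gap: 0.0342
```

Request:
step_arm --steps '[[[0, 0, 0, 0, 0, 0, 0.2], [0, 0, 0, 0, 0, 0, 0.2]]]'

```text
t: 18.08
position: [0.5202, 0.1205, 0.195]
eef_rot: [-0.495, 0.506, -0.504, 0.494]
force: [1.1, 0.0, -0.3]
finger_gap: 0.0343
```

```bash
python3 - <<'E'
from rig import r
from h import *
o=r.get_obs();delta(o,[.505,-.327,.2],-75.8)
c=r.calibration("wrist");a,d=r.grab_frame("wrist")
p,v,u=cloud(d,c);np.savez("w5.npz",a=a,d=d,**{k:c[k] for k in"KRt"})
q=p[(p[:,2]>.068)&(p[:,2]<.08)&(abs(p[:,0]-.482)<.012)&(abs(p[:,1]-.083)<.015)];print("knob",len(q),np.round(q.mean(0),4),np.round(q.min(0),4),np.round(q.max(0),4))
im=rect(a,c,.036,.48,.61,.07,.23,3600);cv2.imwrite("pics/r5.png",im[:,:,::-1])
E
```

```text
pos [0.5202 0.1205 0.195 ] t 18.08 gap 0.0343 F [ 1.1  0.  -0.3]
 turn [ 0.02 12.43  0.02] shift first [11.194 -0.125 -0.146] shift after turn [ 3.114 -0.126 10.753]
knob 164 [0.4824 0.0852 0.0747] [0.4755 0.0802 0.068 ] [0.4885 0.0887 0.0779]
```

View pics/r5.png

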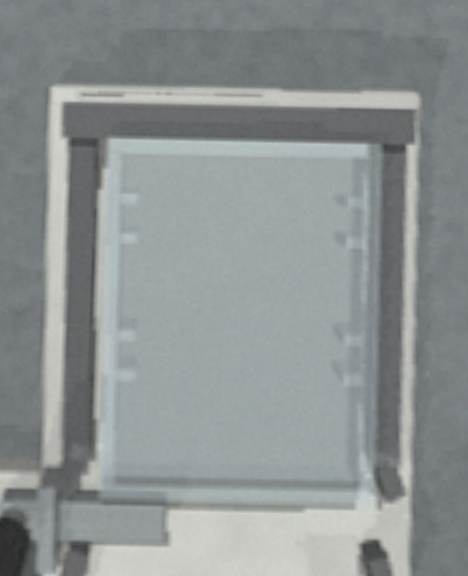

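The top view shows the tray flush against the stop with the bolt bar behind it. The near-stop slots are at rows ≈199–240, which puts slot centre at about (0.546, 0.169). Next is the comb.

Request:
step_arm --steps '[[[0, 0, 0, 0.93, 0, 0, 0.2], [0, 0, 0, 0.93, 0, 0, 0.2], [0, 0, 0, 0.93, 0, 0, 0.2], [0, 0, 0, 0.93, 0, 0, 0.2], [0, 0, 0, 0.93, 0, 0, 0.2], [0, 0, 0, 0.93, 0, 0, 0.2], [0, 0, 0, 0.93, 0, 0, 0.2], [0, 0, 0, 0.93, 0, 0, 0.2]]]'

```text
t: 18.8
position: [0.5132, -0.1788, 0.1949]
eef_rot: [-0.495, 0.507, -0.504, 0.494]
force: [-0.1, 0.1, 0.2]
finger_gap: 0.034
```

Request:
step_arm --steps '[[[0, 0, 0, 0.93, 0, 0, 0.2], [0, 0, 0, 0.93, 0, 0, 0.2], [0, 0, 0, 0.93, 0, 0, 0.2], [0, 0, 0, 0.93, 0, 0, 0.2], [0, 1, 0, 0, 0, 0, 0.2], [0, 1, 0, 0, 0, 0, 0.2], [0, 1, 0, 0, 0, 0, 0.2], [0, 1, 0, 0, 0, 0, 0.2]]]'

```text
t: 19.47
position: [0.5103, -0.3259, 0.1945]
eef_rot: [-0.377, 0.6, -0.597, 0.376]
force: [-0.2, 0.3, 0.6]
finger_gap: 0.0344
```

Request:
step_arm --steps '[[[0, 1, 0, 0, 0, 0, 0.2], [0, 1, 0, 0, 0, 0, 0.2], [0, 1, 0, 0, 0, 0, 0.2], [0, 1, 0, 0, 0, 0, 0.2], [0, 1, 0, 0, 0, 0, 0.2], [0, 1, 0, 0, 0, 0, 0.2], [0, 1, 0, 0, 0, 0, 0.2], [0, 1, 0, 0, 0, 0, 0.2]]]'

```text
t: 20.13
position: [0.5104, -0.3256, 0.1946]
eef_rot: [-0.102, 0.701, -0.699, 0.1]
force: [0.1, 0.2, 0.3]
finger_gap: 0.0341
```

Request:
step_arm --steps '[[[0, 0.4, 0, 0, 0, 0, 0.2], [0, 0, 0, 0, 0, 0, 0.2], [0, 0, 0, 0, 0, 0, 0.2]]]'

```text
t: 20.38
position: [0.5107, -0.3257, 0.1951]
eef_rot: [-0.09, 0.702, -0.701, 0.088]
force: [-0.6, -0.0, -0.5]
finger_gap: 0.0338
```

```bash
cat >comb.py <<'E'
from rig import r
from h import *
o=r.get_obs()
c=r.calibration("wrist");a,d=r.grab_frame("wrist")
p,v,u=cloud(d,c)
near=(abs(p[:,0]-.506)<.07)&(abs(p[:,1]+.327)<.07)
for n,lo,hi in(("tab",.054,.064),("bar",.029,.037)):
    q=p[near&(p[:,2]>lo)&(p[:,2]<hi)]
    rc=cv2.minAreaRect(np.float32(q[:,:2]*1000));print(n,len(q),np.round(rc[0],1),np.round(rc[1],1),round(rc[2],1),"z",np.round(np.median(q[:,2]),4))
    if n=="tab":t=rc
ang=t[2] if t[1][0]>t[1][1] else t[2]-90
delta(o,[t[0][0]/1000,t[0][1]/1000,.046],ang+90)
cv2.imwrite("pics/comb.png",a[:,:,::-1])
E
python3 comb.py
```

```text
tab 443 [ 506.5 -323.9] [35.8  8.8] 14.5 z 0.0598
bar 963 [ 506.4 -323.6] [95.4 13.4] 14.6 z 0.033
pos [ 0.5107 -0.3257  0.1951] t 20.38 gap 0.0338 F [-0.6 -0.  -0.5]
 turn [ 0.02 -0.    0.02] shift first [ 0.084  3.727 -0.062] shift after turn [ 0.091  3.726 -0.069]
```

Request:
step_arm --steps '[[[0, 0, 0, 0.085, 0.5, -0.065, 0.2], [0, 0, 0, 0, 0.5, 0, 0.2], [0, 0, 0, 0, 0.5, 0, 0.2], [0, 0, 0, 0, 0.5, 0, 0.2], [0, 0, 0, 0, 0.5, 0, 0.2], [0, 0, 0, 0, 0.4, 0, 0.2], [0, 0, 0, 0, 0, 0, 0.2], [0, 0, 0, 0, 0, 0, 0.2]]]'

```text
t: 21.1
position: [0.507, -0.3239, 0.0797]
eef_rot: [-0.089, 0.702, -0.701, 0.088]
force: [0.5, 0.7, 0.6]
finger_gap: 0.0342
```

```bash
python3 comb.py
```

```text
tab 1235 [ 506.9 -324.3] [36.1  9.7] 14.1 z 0.0597
bar 2140 [ 506.5 -324.2] [96.1 14. ] 14.5 z 0.033
pos [ 0.507  -0.3239  0.0797] t 21.1 gap 0.0342 F [0.5 0.7 0.6]
 turn [0.01 0.06 0.02] shift first [0.002 0.842 0.009] shift after turn [0.003 0.842 0.008]
```

Request:
step_arm --steps '[[[0, 0, 0, 0, 0.4, 0, 0.2], [0, 0, 0, 0, 0.3, 0, 0.2], [0, 0, 0, 0, 0.14, 0, 0.2], [0, 0, 0, 0, 0, 0, 0.2], [0, 0, 0, 0, 0, 0, 1], [0, 0, 0, 0, 0, 0, 1], [0, 0, 0, 0, 0, 0, 1], [0, 0, 0, 0, 0, 0, 1]]]' --squeeze 25

```text
t: 21.82
position: [0.5076, -0.3244, 0.0472]
eef_rot: [0.089, -0.701, 0.702, -0.088]
force: [-0.2, -0.1, 3.8]
finger_gap: 0.0094
```

Request:
step_arm --steps '[[[0, 0, 0, 0, -0.2, 0, 1], [0, 0, 0, 0, -0.4, 0, 1], [0, 0, 0, 0, -0.6, 0, 1], [0, 0, 0, 0, -0.6, 0, 1], [0, 0, 0, 0, -0.6, 0, 1], [0, 0, 0, 0, -0.6, 0, 1], [0, 0, 0, 0, 0, 0, 1], [0, 0, 0, 0, 0, 0, 1]]]'

```text
t: 22.48
position: [0.5077, -0.3243, 0.168]
eef_rot: [0.088, -0.701, 0.702, -0.089]
force: [-0.2, -0.4, -1.4]
finger_gap: 0.0092
```

```bash
cat >held.py <<'E'
from rig import r
from h import *
import sys
o=r.get_obs();R=Ro.from_quat(o["eef_rot"])
c=r.calibration("wrist");a,d=r.grab_frame("wrist")
p,v,u=cloud(d,c);L=R.inv().apply(p-o["position"])   # tool frame
# crossbar top lies 15.. below; tab top
k=(abs(L[:,2])<.02)&(abs(L[:,0])<.06)
for n,lo,hi in(("bar",.008,.022),):
    q=L[k&(L[:,1]>lo)&(L[:,1]<hi)]
    rc=cv2.minAreaRect(np.float32(q[:,[0,2]]*1000));print(n,len(q),"c(x,z)",np.round(rc[0],1),np.round(rc[1],1),round(rc[2],1),"y",np.round(np.percentile(q[:,1],[5,50,95]),4), "x%",np.round(np.percentile(q[:,0],[.5,99.5]),4))
np.savez("held.npz",a=a,d=d,**{k:c[k] for k in"KRt"})
delta(o,[.546,.169,.15],89)
E
python3 held.py
```

```text
bar 2532 c(x,z) [ 1.3 -0.1] [14.1 96.9] 89.8 y [0.0131 0.0143 0.0154] x% [-0.047   0.0486]
pos [ 0.5077 -0.3243  0.168 ] t 22.48 gap 0.0092 F [-0.2 -0.4 -1.4]
 turn [-0.02  2.56 -0.01] shift first [ -3.991   0.428 -11.709] shift after turn [ -0.742   0.45  -12.348]
```

Request:
step_arm --steps '[[[0, 0.2, 0, -0.15, 0, -0.4, 1], [0, 0.3, 0, -0.25, 0, -0.7, 1], [0, 0.5, 0, -0.25, 0, -0.9, 1], [0, 0.5, 0, -0.2, 0, -0.92, 1], [0, 0.5, 0, -0.15, 0, -0.92, 1], [0, 0.36, 0, -0.1, 0, -0.92, 1], [0, 0.2, 0, -0.07, 0, -0.92, 1], [0, 0, 0, -0.06, 0, -0.92, 1]]]'

```text
t: 23.2
position: [0.5277, -0.0531, 0.1653]
eef_rot: [0.005, 0.707, -0.707, -0.008]
force: [0.7, -0.1, -1.2]
finger_gap: 0.0094
```

Request:
step_arm --steps '[[[0, 0, 0, 0, 0, -0.92, 1], [0, 0, 0, 0, 0, -0.92, 1], [0, 0, 0, 0, 0, -0.92, 1], [0, 0, 0, 0, 0, -0.92, 1], [0, 0, 0, 0, 0, -0.8, 1], [0, 0, 0, 0, 0, -0.6, 1], [0, 0, 0, 0, 0, -0.4, 1], [0, 0, 0, 0, 0, 0, 1]]]'

```text
t: 23.87
position: [0.5313, 0.1668, 0.1652]
eef_rot: [0.004, 0.707, -0.707, -0.006]
force: [-0.1, -0.7, -0.6]
finger_gap: 0.0092
```

```bash
sed -i 's/^delta.*/delta(o,[.547,.169,.1],89)/' held.py; python3 held.py
```

```text
bar 2533 c(x,z) [ 1.  -0.2] [14.  96.5] 89.9 y [0.0132 0.0143 0.0154] x% [-0.047   0.0485]
pos [0.5313 0.1668 0.1652] t 23.87 gap 0.0092 F [-0.1 -0.7 -0.6]
 turn [0.   0.03 0.03] shift first [-0.397  1.628 -0.061] shift after turn [-0.391  1.629 -0.063]
```

Request:
step_arm --steps '[[[0, 0.03, 0.03, -0.2, 0.3, -0.03, 1], [0, 0, 0, -0.195, 0.4, -0.03, 1], [0, 0, 0, 0, 0.4, 0, 1], [0, 0, 0, 0, 0.4, 0, 1], [0, 0, 0, 0, 0.3, 0, 1], [0, 0, 0, 0, 0.1, 0, 1], [0, 0, 0, 0, 0, 0, 1]]]'

```text
t: 24.5
position: [0.5476, 0.1652, 0.0892]
eef_rot: [-0.007, -0.707, 0.707, 0.008]
force: [0.2, -0.1, -0.7]
finger_gap: 0.0096
```

```bash
python3 held.py; python3 - <<'E'
from rig import r
from h import *
w=np.load("held.npz");c={k:w[k] for k in"KRt"}
im=rect(w["a"],c,.036,.48,.61,.07,.23,3600)
s,_=r.grab_frame("side");t,_=r.grab_frame("scene")
A=cv2.resize(s[130:230,220:340],(480,400),interpolation=cv2.INTER_CUBIC)
cv2.imwrite("pics/v7.png",np.hstack([cv2.resize(im,(325,400)),A[:,:475]])[:,:,::-1])
E
```

```text
bar 2532 c(x,z) [ 1.  -0.2] [14.  96.4] 89.8 y [0.0131 0.0142 0.0153] x% [-0.047   0.0485]
pos [0.5476 0.1652 0.0892] t 24.5 gap 0.0096 F [ 0.2 -0.1 -0.7]
 turn [-0.   -0.04  0.01] shift first [ 0.018 -0.271 -0.095] shift after turn [ 0.018 -0.271 -0.095]
```

View pics/v7.png

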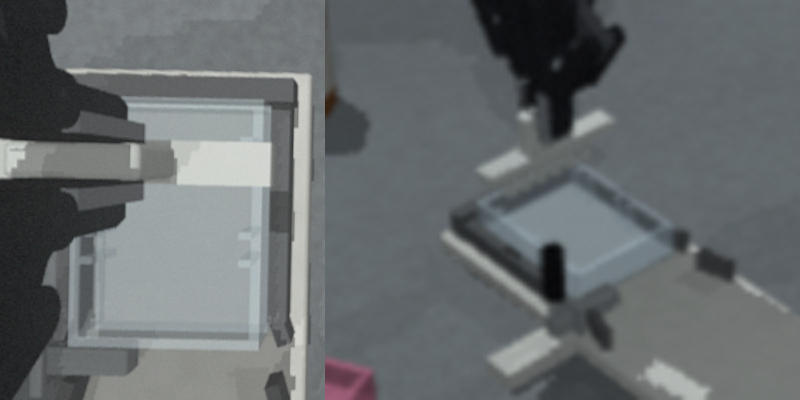

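Request:
step_arm --steps '[[[0, -0.04, 0, 0.015, 0.1, -0.095, 1], [0, 0, 0, 0, 0.1, 0, 1], [0, 0, 0, 0, 0, 0, 1], [0, 0, 0, 0, 0, 0, 1]]]'

```text
t: 24.98
position: [0.5476, 0.1701, 0.0822]
eef_rot: [-0.006, -0.707, 0.707, 0.005]
force: [0.4, -0.2, 0.1]
finger_gap: 0.0092
```

```bash
python3 held.py
```

```text
bar 2532 c(x,z) [ 1.1 -0.2] [14.  96.8] 89.8 y [0.0131 0.0143 0.0154] x% [-0.047   0.0486]
pos [0.5476 0.1701 0.0822] t 24.98 gap 0.0092 F [ 0.4 -0.2  0.1]
 turn [-0.    0.02 -0.02] shift first [ 0.013 -0.444  0.029] shift after turn [ 0.014 -0.444  0.029]
```

Request:
step_arm --steps '[[[0, 0.02, 0, 0.01, 0, 0.03, 1], [0, 0, 0, 0, 0, 0, 1], [0, 0, 0, 0, 0.03, 0, 1], [0, 0, 0, 0, 0.03, 0, 1], [0, 0, 0, 0, 0.03, 0, 1], [0, 0, 0, 0, 0.03, 0, 1], [0, 0, 0, 0, 0.03, 0, 1], [0, 0, 0, 0, 0, 0, 1]]]'

```text
t: 25.7
position: [0.5472, 0.1688, 0.0761]
eef_rot: [-0.007, -0.707, 0.707, 0.006]
force: [-0.7, -0.1, -0.4]
finger_gap: 0.0097
```

Request:
step_arm --steps '[[[0, 0, 0, 0, 0.02, 0, 1], [0, 0, 0, 0, 0.02, 0, 1], [0, 0, 0, 0, 0.02, 0, 1], [0, 0, 0, 0, 0.02, 0, 1], [0, 0, 0, 0, 0, 0, 1]]]'

```text
t: 26.12
position: [0.5473, 0.1688, 0.073]
eef_rot: [-0.007, -0.707, 0.707, 0.006]
force: [-0.5, 0.2, -0.6]
finger_gap: 0.0097
```

Request:
step_arm --steps '[[[0, 0, 0, 0, 0.02, 0, 1], [0, 0, 0, 0, 0.02, 0, 1], [0, 0, 0, 0, 0.02, 0, 1], [0, 0, 0, 0, 0.02, 0, 1], [0, 0, 0, 0, 0, 0, 1]]]'

```text
t: 26.53
position: [0.5472, 0.1689, 0.0698]
eef_rot: [-0.007, -0.707, 0.707, 0.006]
force: [0.2, 0.0, -0.6]
finger_gap: 0.0095
```

Request:
step_arm --steps '[[[0, 0, 0, 0, 0.02, 0, 1], [0, 0, 0, 0, 0.02, 0, 1], [0, 0, 0, 0, 0.02, 0, 1], [0, 0, 0, 0, 0.02, 0, 1], [0, 0, 0, 0, 0.02, 0, 1], [0, 0, 0, 0, 0, 0, 1]]]'

```text
t: 27.03
position: [0.5473, 0.1689, 0.0658]
eef_rot: [-0.007, -0.707, 0.707, 0.006]
force: [-0.1, -0.0, -1.4]
finger_gap: 0.0093
```

Request:
step_arm --steps '[[[0, 0, 0, 0, 0.02, 0, 1], [0, 0, 0, 0, 0.02, 0, 1], [0, 0, 0, 0, 0.02, 0, 1], [0, 0, 0, 0, 0.02, 0, 1], [0, 0, 0, 0, 0.02, 0, 1], [0, 0, 0, 0, 0, 0, 1]]]'

```text
t: 27.53
position: [0.5473, 0.1689, 0.0618]
eef_rot: [-0.007, -0.707, 0.707, 0.006]
force: [-0.5, 1.3, -0.5]
finger_gap: 0.0096
```

Request:
step_arm --steps '[[[0, 0, 0, 0, 0.01, 0, 1], [0, 0, 0, 0, 0.01, 0, 1], [0, 0, 0, 0, 0.01, 0, 1], [0, 0, 0, 0, 0, 0, 1]]]'

```text
t: 27.87
position: [0.5473, 0.1689, 0.0607]
eef_rot: [-0.007, -0.707, 0.707, 0.006]
force: [-0.7, 0.1, 0.5]
finger_gap: 0.0094
```

Request:
step_arm --steps '[[[0, 0, 0, 0, 0.01, 0, 1], [0, 0, 0, 0, 0.01, 0, 1], [0, 0, 0, 0, 0, 0, 1]]]'

```text
t: 28.12
position: [0.5473, 0.1689, 0.0599]
eef_rot: [-0.007, -0.707, 0.707, 0.006]
force: [-1.0, 0.1, -0.5]
finger_gap: 0.009
```

Request:
step_arm --steps '[[[0, 0, 0, 0, 0.01, 0, 1], [0, 0, 0, 0, 0.01, 0, 1], [0, 0, 0, 0, 0, 0, 1]]]'

```text
t: 28.37
position: [0.5474, 0.1689, 0.0593]
eef_rot: [0.007, 0.707, -0.707, -0.006]
force: [0.1, 0.1, 1.0]
finger_gap: 0.0095
```

Request:
step_arm --steps '[[[0, 0, 0, 0, 0.01, 0, 1], [0, 0, 0, 0, 0, 0, 1]]]'

```text
t: 28.53
position: [0.5475, 0.1689, 0.0592]
eef_rot: [-0.007, -0.707, 0.707, 0.006]
force: [-0.7, -0.5, 4.3]
finger_gap: 0.0093
```

Request:
step_arm --steps '[[[0, 0, 0, 0, 0, 0, 0.6], [0, 0, 0, 0, 0, 0, 0.3], [0, 0, 0, 0, 0, 0, 0.3], [0, 0, 0, 0, -0.2, 0, 0.3], [0, 0, 0, 0, -0.5, 0, 0.3], [0, 0, 0, 0, -0.7, 0, 0.3], [0, 0, 0, 0, -0.8, 0, 0.3], [0, 0, 0, 0, -0.8, 0, 0.3]]]'

```text
t: 29.2
position: [0.5468, 0.1688, 0.1806]
eef_rot: [-0.007, -0.707, 0.707, 0.006]
force: [-0.5, -0.0, 1.5]
finger_gap: 0.0295
```

Request:
step_arm --steps '[[[0, 0, 0, 0.5, -0.5, 0, 0.3], [0, 0, 0, 0.9, 0, 0, 0.3], [0, 0, 0, 0.5, 0, 0, 0.3], [0, 0, 0, 0, 0, 0, 0.3], [0, 0, 0, 0, 0, 0, 0.3]]]'

```text
t: 29.62
position: [0.4709, 0.1704, 0.1996]
eef_rot: [0.008, 0.707, -0.707, -0.005]
force: [0.2, -1.3, -0.1]
finger_gap: 0.0297
```

```bash
python3 - <<'E'
from rig import r
from h import *
o=r.get_obs();delta(o,[.547,.169,.2],89)
c=r.calibration("wrist");a,d=r.grab_frame("wrist");p,v,u=cloud(d,c)
near=(abs(p[:,0]-.546)<.055)&(abs(p[:,1]-.169)<.02)
for n,lo,hi in(("tab",.066,.078),("bar",.04,.05)):
    q=p[near&(p[:,2]>lo)&(p[:,2]<hi)]
    if len(q)>9:
        rc=cv2.minAreaRect(np.float32(q[:,:2]*1000));print(n,len(q),np.round(rc[0],1),np.round(rc[1],1),round(rc[2],1),"z",np.round(np.median(q[:,2]),4))
im=rect(a,c,.036,.45,.62,.05,.23,2500)
s,_=r.grab_frame("side")
A=cv2.resize(s[130:230,210:320],(371,450//1),interpolation=cv2.INTER_CUBIC)
cv2.imwrite("pics/v8.png",np.hstack([im,A])[:,:,::-1])
E
```

```text
pos [0.4709 0.1704 0.1996] t 29.62 gap 0.0297 F [ 0.2 -1.3 -0.1]
 turn [ 0.   -0.   -0.03] shift first [-1.903 -0.003  0.   ] shift after turn [-1.903e+00 -1.000e-02  1.000e-03]
tab 608 [546.2 168.9] [ 9.5 35. ] 88.7 z 0.0718
bar 1322 [546.5 169.1] [13.5 95.9] 88.6 z 0.045
```

View pics/v8.png

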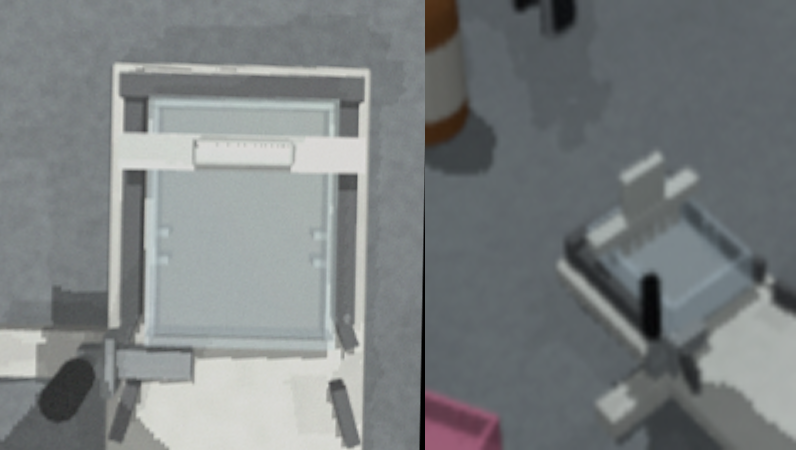

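The comb is seated: its tab top reads 71.8 mm against the expected 71. It lies square across the front slots, with the tray at the stop and the bolt behind it.

```bash
python3 -c "
from rig import r
print(r.job_done())"
```

```text
the job is handed in; nothing more can be done
None
```

The gel caster is ready, and I handed the job in with the clock at about 30 s; the interface gave no verdict.

- **Bolt and tray:** I drew the bolt back by its knob and slid the tray along the caster until it met the end stop. The wrist force read about 12 N at the last reading there. I then pushed the bolt shut behind the tray.
- **Comb:** I lowered it into the slots nearest the stop. First contact read about 4 N, and I released it there.

**Last checks:**
- **Tray and bolt:** the top view shows the tray flush with the stop and the bolt bar behind it. The knob is back where it started, within about 1 mm.
- **Comb:** its centre is at (0.546, 0.169), the slot position I worked out, and it is square to the caster. The crossbar top read 45.0 mm and the tab top 71.8 mm, against 44 and 71 expected for a seated comb. That is within the camera's 2 mm accuracy.
- **Clearances:** the gripper was about 0.13 m clear of everything. I never moved near the bottle, tube rack or beaker, and did not re-measure where they stand.

**Disagreements:** the wrist camera put the knob and the tray up to about 1 mm from where the gripper's own position put them. While holding the knob, the wrist also read up to 12 N vertically at rest, after a brief 26 N sideways reading as it closed. I did not find the cause.

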